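# Fasten the lid of the microscope lamp box

### The arm

A 6-joint arm with a two-finger parallel gripper is mounted at the origin on the work surface. World frame = base frame: x ahead of the robot, y to its left, z up, the work surface at z = 0. Lengths are in m, angles in rad, forces in N, time in s.
With the tool pointing down it reaches from about 0.35 to 0.775 m from the base axis. Payload 5.5 kg.
Tool frame: the origin (TCP) lies on the mounting face of the last link; the fingertips stand 173 mm ahead of it and the grasp point (between the pads) lies 155 mm ahead of it; z points along the fingers, y is the direction in which the jaws open and shut (so a half turn about z gives the same grasp; the last joint's range is limited). The gripper opens to 85 mm and grips with 20 to 120 N. Pads are 22 mm wide; open, the fingers measure 114 mm over their backs; the gripper's body (76 mm by 85 mm) begins 54 mm behind the grasp point. The pads swing forward as they close: fully open they stand 13 mm farther back than shut.
Start: joints at [-1.316, 0.313, 0.046, 1.304, 0, 1.431], TCP at [0.221, -0.531, 0.405] pointing down, gripper open.
Joint ranges: [-2.76, 2.76], [-0.86, 1.69], [-1.03, 1.26], [-2.2, 2.34], [-1.47, 1.5], [-3.14, 3.14]. Speed limits (rad/s): [2.57, 2.57, 3.14, 3.14, 3.14, 3.14].

### API

Orientations are given as a unit quaternion [w, x, y, z].
In Python, from workcell import * gives the robot as it stands. The module is installed in compiled form; this text tells all that it offers.
- The arm moves only by the shell command python3 -m crank 'ROWS' [FORCE]. ROWS is JSON, a list of rows, each a list of 7 numbers: the shift along the tool's x, y, z in mm, then the turn, a rotation vector about the tool's x, y, z in degrees, then the opening, from 0 (shut) to 1 (fully open). A call has exactly 8 rows; each row shifts and turns the commanded pose from where the row before left it, along the tool's axes as they then stand; what a row does not reach is not made up. A row lasts 1/8 s, in which the tool goes at most 62.5 mm and 10.7 degrees, less where a joint would pass 70% of its speed; a pose out of reach is approached as far as the arm can. A call with a gripper value outside its range is refused whole. The fingers move at their own pace and stop on an object; FORCE is the grip in N (left out, the last holds). Time passes only in rows, so rows that do not move let the fingers close, or fill a call up. It gives the time, the measured TCP pose, the force and the opening at its end, in the units of the state.
- get_state(): the state, without advancing time (a new reading comes with each control period).
- read_camera(name): name is "side" or "top" or "wrist"; returns the picture (384x512x3 uint8, blue, green, red); there is no depth.
- calibration(name): a dict with "fx", "fy", "cx", "cy" (pixels), "extrinsics" (4x4, takes a point from world to camera coordinates). Camera axes: x right, y down, z forward; pixel columns grow to the right and rows downward; lengths in m; the calibration is good to about 2 mm. The wrist camera is an equidistant fisheye: a pixel r from the principal point sees the ray r / f radians off the axis. A picture is of the moment at which its call begins: read the wrist's pose just before it. calibration takes no time and is no camera call; for the wrist camera it gives the pose at the moment of the call.
- hand_in(): hands the job in, once; it reports no verdict.
The state is a dict: "clock": time; "joint_pos": joint angles; "qvel": joint speeds; "tau": joint torques, N m; "tcp_pos": TCP position; "orientation": TCP orientation; "wrist_force": force on the tool from outside, world axes, zero at the start; "ft_torque": the same for the moment, N m; "finger_gap": finger opening in m.
Only numpy, scipy, OpenCV 4.12 (cv2) and the standard library are available. Lean on these libraries where they do the work, as an engineer would, in place of code of your own. Each camera call takes 0.05 s, during which the arm holds its last target.

### The job

One of the two big slotted captive screws on top of the grey lamp box is undone: its slot stands askew, while the other's lies along the box's long side. Take the flat-bladed key from the wooden block, put its blade in the askew screw's slot and turn it clockwise until it stops with its slot along the box's long side too; then put the key back upright in its well in the block. Leave the fastened screw as it is, and do not turn screws with the fingers.

Things in the scene. Friction and masses are not known exactly. Their poses are not given: they have to be found in the camera images.
- key_grip (a point): Centre of the key's flat black paddle handle (not the round-handled socket key beside it). z up, y along paddle and blade width, x through them. Paddle 14 (x) x 38 (y) x 58 mm tall, 28 below to 30 above this point: pinch its 14 mm from above. Blade 4 x 38 mm, parallel to the paddle, lower edge 62 mm below this point; collar 32 x 42 mm, underside 44 below, top 38 below. About 0.12 kg
- block_well (a point): Centre of the mouth of the key's well, in the top of a fixed wooden block 80 x 190 x 45 mm high. Well 15 mm wide (x), 47 mm long (y, along the block), 28 deep; z up. The key stands with its blade in the well and its collar resting on the block, paddle centre 44 mm above this point. The socket key, 50 mm tall above the block, stands 95 mm away along +y
- open_slot (a point): The undone screw: steel head on a black washer 48 mm across on the fixed grey lamp box (130 x 230 x 70 mm high). Point on its axis on the slot's floor, 5 mm above the box; turns with it: x along the slot, z up. Slot 14 mm wide, 10 deep, open at both ends, cheeks on a 44 mm circle; the blade has some 5 mm play sideways and 15 degrees either way before it drives. Either of the two screws may be the undone one
- open_screw (a joint): Angle of the undone screw, rad: 0 to 0.15 at the start, grows as it is turned clockwise seen from above, firm stop at 1.047 (60 degrees), where its slot lies along the box's long side and it is fastened. Turns stiffly (0.08 Nm) and stays where it is left
- shut_slot (a point): The fastened screw, same shape, 140 mm from the other along the box's long middle line; point on its axis on the slot's floor, x along the slot, z up. Its slot lies along the box's long side. Not to be turned
- shut_screw (a joint): Angle of the fastened screw, rad: 1.0 to 1.047 (its stop) at the start; to stay there
There are look-alikes about, which are no part of the job. What is shaped like the part that bears block_well but orange or turquoise is not meant. Leave any purple or yellow look-alike of the part that bears key_grip alone.

How it is judged:
On the way, in this order (a step that is already met when the one before it is completed fails the run):
1. the key's blade is in the undone screw's slot (horizontal distance between key_grip and open_slot below 0.015 m and z of key_grip in the frame of open_slot below 0.068 m and angle between key_grip's own z axis and vertical below 0.26 rad), for 0.1 s.
2. the undone screw is fastened while the key's blade is in its slot (value of joint open_screw above 0.84 rad and horizontal distance between key_grip and open_slot below 0.02 m and z of key_grip in the frame of open_slot below 0.07 m), for 0.1 s.
At the end, for the whole second after the job is handed in: The undone screw's slot lies along the box's long side within 12 degrees, the other screw is still fastened (within 14 degrees), and the key stands released in its well: its paddle centre within 15 mm of the well's centre, collar within 6 mm of the block's top, upright within 10 degrees (value of joint open_screw above 0.84 rad and value of joint shut_screw above 0.8 rad and horizontal distance between key_grip and block_well below 0.015 m and z of key_grip in the frame of block_well below 0.05 m and angle between key_grip's own z axis and vertical below 0.17 rad); the robot touches nothing.
It fails at once if the fastened screw is turned by more than about 10 degrees (value of joint shut_screw below 0.8 rad).
It fails at once if a gripper finger pushes on the undone screw (contact force between the fingers and open_screw above 2 N).
It fails at once if a gripper finger pushes on the fastened screw (contact force between the fingers and shut_screw above 2 N).
It also fails if it takes over 48 s, if anything falls off the work surface, if the arm or the gripper's body presses on something with over 40 N, if the wrist force passes 120 N, or if a joint passes its speed limit or range.

## Working session

There is one attempt and no reset: what is moved stays moved. The work goes in short steps, Python scripts to look and compute and a shell command to move; the robot and the scene stay as the last step left them, time stands still between calls to the robot, and variables do not carry over. Pictures are saved under pics/ and viewed, and the job is handed in when it is done.

```bash
mkdir -p pics
python3 - <<'E'
from workcell import *
import cv2
print(get_state())
for n in ["side","top","wrist"]:
    c=calibration(n); print(n,{k:(v if k!="extrinsics" else [[round(float(x),4) for x in r] for r in v]) for k,v in c.items()})
    im=read_camera(n); cv2.imwrite(f"pics/{n}0.png",im)
E
```

```text
{'clock': 0.0, 'joint_pos': array([-1.31556377e+00,  3.14011643e-01,  4.49592141e-02,  1.30364447e+00,
        4.74904762e-05,  1.43121627e+00]), 'qvel': array([-1.21329635e-03, -2.07786176e-05, -5.09936378e-04, -1.55458139e-04,
       -9.26798994e-05,  5.59433425e-05]), 'tau': array([-2.51568226e-04, -4.80630004e+01,  2.98530400e+01,  1.92724908e-02,
       -2.28335853e-04,  2.54429096e-06]), 'tcp_pos': array([ 0.22111827, -0.53055333,  0.40379412]), 'orientation': array([-9.50067625e-04,  9.80578129e-01,  1.96126565e-01, -3.12151820e-05]), 'wrist_force': array([-0.06086092, -0.58279991,  0.41673858]), 'ft_torque': array([-0.03586364, -0.01312518,  0.04230127]), 'finger_gap': 0.08524971608374475}
side {'fx': 496.6438421106826, 'fy': 496.6438421106826, 'cx': 255.75430849092655, 'cy': 197.09627487988428, 'extrinsics': [[-0.8355, -0.5493, -0.0119, 0.4231], [-0.415, 0.6452, -0.6415, 0.1906], [0.3601, -0.5311, -0.767, 1.3772], [0.0, 0.0, 0.0, 1.0]]}
top {'fx': 417.53303465089084, 'fy': 417.53303465089084, 'cx': 256.85298580019753, 'cy': 190.4118847675814, 'extrinsics': [[-0.0149, -0.9999, -0.0071, 0.0829], [-0.9811, 0.016, -0.1926, 0.4301], [0.1927, 0.0041, -0.9812, 1.0351], [0.0, 0.0, 0.0, 1.0]]}
wrist {'fx': 297.3186396354542, 'fy': 297.3186396354542, 'cx': 253.45710829628874, 'cy': 195.8513627120702, 'extrinsics': [[0.3837, -0.9235, -0.0016, -0.5741], [-0.8743, -0.3638, 0.3213, -0.0409], [-0.2972, -0.1219, -0.947, 0.3804], [0.0, 0.0, 0.0, 1.0]]}
```

View pics/side0.png

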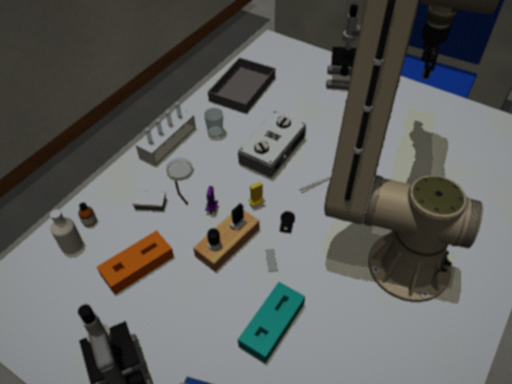

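View pics/top0.png

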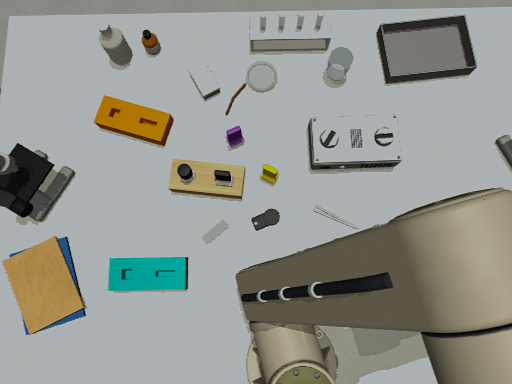

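View pics/wrist0.png

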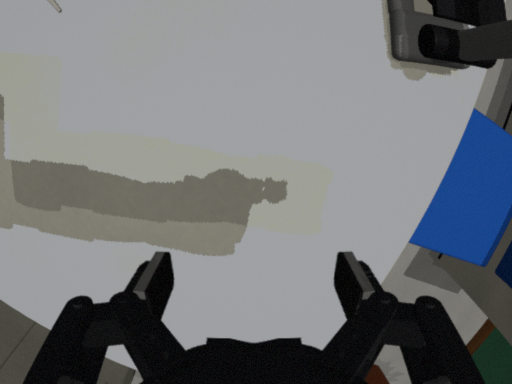

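Run:
```python
import cv2
t=cv2.imread("pics/top0.png"); s=cv2.imread("pics/side0.png")
def c(i,x0,y0,x1,y1,k): return cv2.resize(i[y0:y1,x0:x1],None,fx=k,fy=k,interpolation=cv2.INTER_CUBIC)
cv2.imwrite("pics/c1.png",c(t,160,150,260,210,8))
cv2.imwrite("pics/c2.png",c(t,305,105,405,175,8))
cv2.imwrite("pics/c3.png",c(s,185,170,285,270,6))
```

```text
(no output)
```

View pics/c1.png

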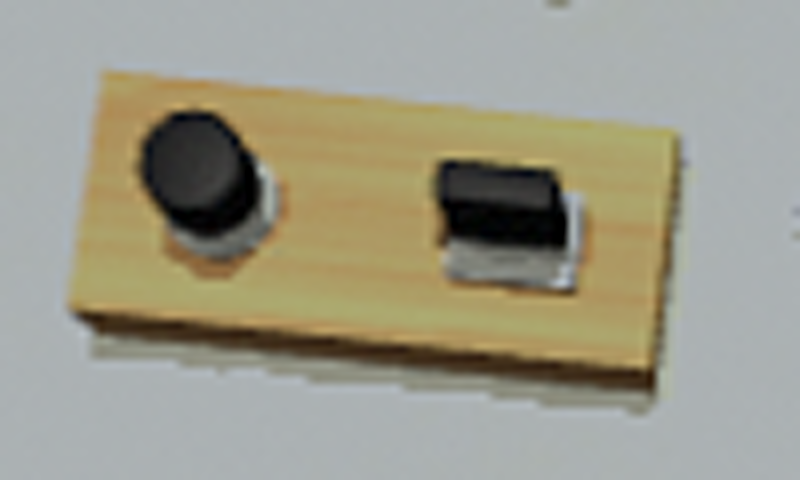

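View pics/c2.png

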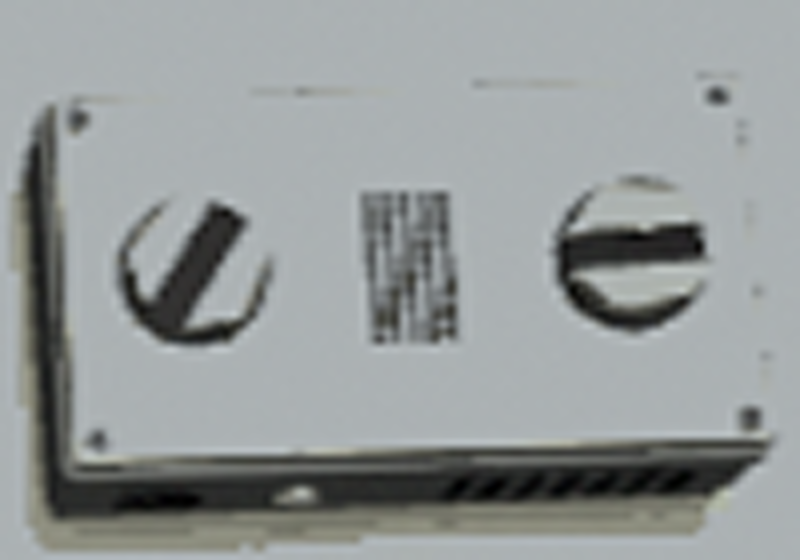

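View pics/c3.png

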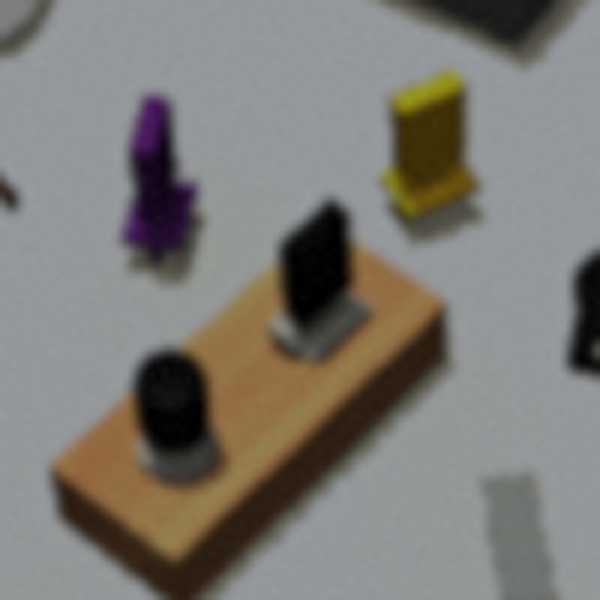

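The wanted key is the black paddle in the wooden block at top (222,174), side (237,214). The look-alikes are a purple one at (235,136), a yellow one at (270,173), the socket key at (185,172), and the orange and turquoise blocks. The askew screw is the left one at top (330,139). The right one at (384,137) lies along the box.

```bash
cat > h.py <<'E'
import numpy as np, cv2
from workcell import *
def bp(n,uv,z,c=None):
    c=c or calibration(n); E=np.array(c["extrinsics"]); R=E[:3,:3]; o=-R.T@E[:3,3]
    a=(uv[0]-c["cx"])/c["fx"]; b=(uv[1]-c["cy"])/c["fy"]
    if n=="wrist":
        r=np.hypot(a,b); d=np.array([a/r*np.sin(r),b/r*np.sin(r),np.cos(r)]) if r>1e-9 else np.array([0,0,1.])
    else: d=np.array([a,b,1])
    d=R.T@d; return o+d*(z-o[2])/d[2]
def pj(n,P,c=None):
    c=c or calibration(n); E=np.array(c["extrinsics"]); p=E[:3,:3]@np.array(P)+E[:3,3]
    if n=="wrist":
        t=np.arctan2(np.hypot(p[0],p[1]),p[2]); q=p[:2]/np.hypot(p[0],p[1])*t
    else: q=p[:2]/p[2]
    return np.array([q[0]*c["fx"]+c["cx"],q[1]*c["fy"]+c["cy"]])
E
python3 - <<'E'
from h import *
np.set_printoptions(precision=4,suppress=True)
f1=lambda p:(p[0]/8+160-.44,p[1]/8+150-.44); f2=lambda p:(p[0]/8+305-.44,p[1]/8+105-.44)
B=np.array([bp("top",f1(p),.045) for p in [(105,72),(678,130),(655,370),(72,310)]])
print("block",B,B.mean(0),[np.linalg.norm(B[i]-B[i-1]) for i in range(4)])
d=B[0]-B[1]+B[3]-B[2]; print("long yaw",np.degrees(np.arctan2(d[1],d[0])))
K=np.array([bp("top",f1(p),.045+.044+.030) for p in [(438,162),(556,170),(565,208),(447,205)]]); print("key top",K,K.mean(0))
C=np.array([bp("top",f1(p),.051) for p in [(582,198),(574,290),(445,275)]]); print("collar",C,(C[0]+C[2])/2)
for n,a,b,z in [("open",(230,208),(165,325),.085),("shut",(560,248),(704,240),.08)]:
    A=bp("top",f2(a),z);D=bp("top",f2(b),z);v=A-D;print(n,A,D,(A+D)/2,np.linalg.norm(v),np.degrees(np.arctan2(v[1],v[0])))
print([bp("top",f2(p),.07) for p in [(75,465),(770,440),(198,268),(633,252)]])
s=cv2.imread("pics/side0.png")
cv2.imwrite("pics/c4.png",cv2.resize(s[105:180,232:312],None,fx=8,fy=8,interpolation=2))
E
```

```text
block [[0.5193 0.295  0.045 ]
 [0.4966 0.1078 0.045 ]
 [0.4173 0.1159 0.045 ]
 [0.4401 0.3038 0.045 ]] [0.4683 0.2056 0.045 ] [np.float64(0.07973872646075801), np.float64(0.18858120238628004), np.float64(0.07969210538672389), np.float64(0.1892246108436217)]
long yaw 83.09644026022393
key top [[0.4687 0.1779 0.119 ]
 [0.4656 0.1423 0.119 ]
 [0.4538 0.1396 0.119 ]
 [0.4553 0.1751 0.119 ]] [0.4609 0.1587 0.119 ]
collar [[0.473  0.1388 0.051 ]
 [0.4427 0.1415 0.051 ]
 [0.4483 0.1829 0.051 ]] [0.4607 0.1608 0.051 ]
open [ 0.5749 -0.1208  0.085 ] [ 0.5366 -0.0984  0.085 ] [ 0.5557 -0.1096  0.085 ] 0.044435413693937234 -30.327112983183447
shut [ 0.5615 -0.226   0.08  ] [ 0.5633 -0.272   0.08  ] [ 0.5624 -0.249   0.08  ] 0.04599415700759952 92.33076114552989
[array([ 0.4954, -0.0702,  0.07  ]), array([ 0.4999, -0.2911,  0.07  ]), array([ 0.5601, -0.1124,  0.07  ]), array([ 0.563 , -0.2523,  0.07  ])]
```

View pics/c4.png

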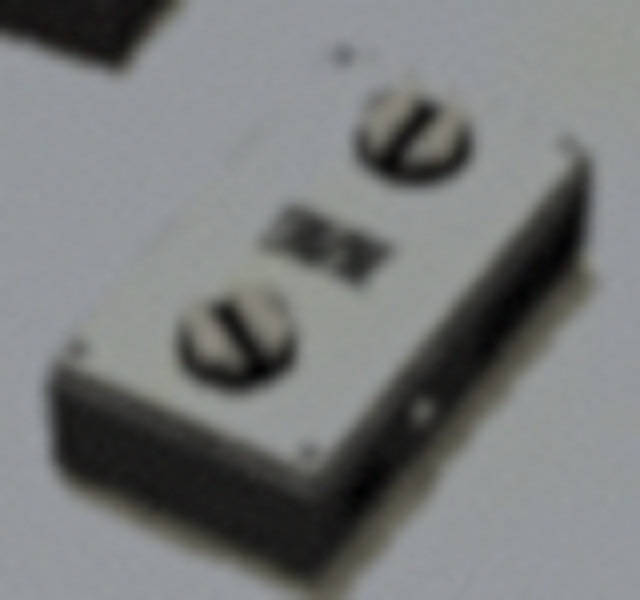

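```bash
python3 -m crank '[[25,-28,0,0,0,0,1],[33,-37,0,0,0,0,1],[40,-45,0,0,0,0,1],[40,-45,0,0,0,0,1],[40,-45,0,0,0,0,1],[40,-45,0,0,0,0,1],[40,-45,0,0,0,0,1],[40,-45,0,0,0,0,1]]' && python3 -m crank '[[40,-45,0,0,0,0,1],[40,-45,0,0,0,0,1],[40,-45,0,0,0,0,1],[40,-45,0,0,0,0,1],[29,-30,0,0,0,0,1],[0,0,0,0,0,-10,1],[0,0,0,0,0,-10,1],[0,0,0,0,0,-10,1]]' && python3 -m crank '[[0,0,0,0,0,-10,1],[0,0,0,0,0,-10,1],[0,0,30,0,0,-10,1],[0,0,30,0,0,0,1],[0,0,30,0,0,0,1],[0,0,0,0,0,0,1],[0,0,0,0,0,0,1],[0,0,0,0,0,0,1]]'
cat >> h.py <<'E'
from scipy.spatial.transform import Rotation as Rot
def st():
    s=get_state(); q=s["orientation"]; R=Rot.from_quat([q[1],q[2],q[3],q[0]]).as_matrix()
    yaw=np.degrees(np.arctan2(R[1,0],R[0,0])); return s,R,yaw
def to(x,y,z,yaw,off=.155):
    "deltas mm in tool axes for grasp point to x,y,z"
    s,R,y0=st(); d=R.T@(np.array([x,y,z])-(s["tcp_pos"]+R[:,2]*off)); 
    print("t",round(s["clock"],2),"tcp",s["tcp_pos"].round(4),"yaw",round(y0,2),"tiltz",R[:,2].round(3),"d mm",(d*1000).round(1),"rz",round(-(yaw-y0),1),"F",s["wrist_force"].round(1),"gap",round(s["finger_gap"],4), "q6",s["joint_pos"][5].round(2))
def shot(n,name,k=1.5):
    c=calibration(n); im=read_camera(n); cv2.imwrite("pics/raw_"+name,im); cv2.imwrite("pics/"+name,cv2.resize(im,None,fx=k,fy=k,interpolation=2)); return c,im
E
python3 - <<'E'
from h import *
import pickle
to(.461,.159,.090,83.1)
c,im=shot("wrist","w1.png"); pickle.dump(c,open("c1.pkl","wb"))
E
```

```text
clock: 1.15
tcp_pos: [0.3675, -0.1051, 0.4047]
orientation: [0.0, 0.981, 0.196, 0.0]
wrist_force: [1.2, -0.0, -0.2]
finger_gap: 0.0853
clock: 2.15
tcp_pos: [0.461, 0.1599, 0.4043]
orientation: [-0.0, 0.895, 0.446, -0.0]
wrist_force: [0.6, 0.8, -0.7]
finger_gap: 0.0855
clock: 3.15
tcp_pos: [0.4617, 0.1597, 0.3161]
orientation: [0.001, 0.751, 0.66, 0.001]
wrist_force: [0.3, 0.2, -0.1]
finger_gap: 0.0854
t 3.15 tcp [0.4617 0.1597 0.3161] yaw 82.62 tiltz [ 0.003  0.    -1.   ] d mm [-0.9 -1.2 71.1] rz -0.5 F [ 0.3  0.2 -0.1] gap 0.0854 q6 1.87
```

View pics/w1.png

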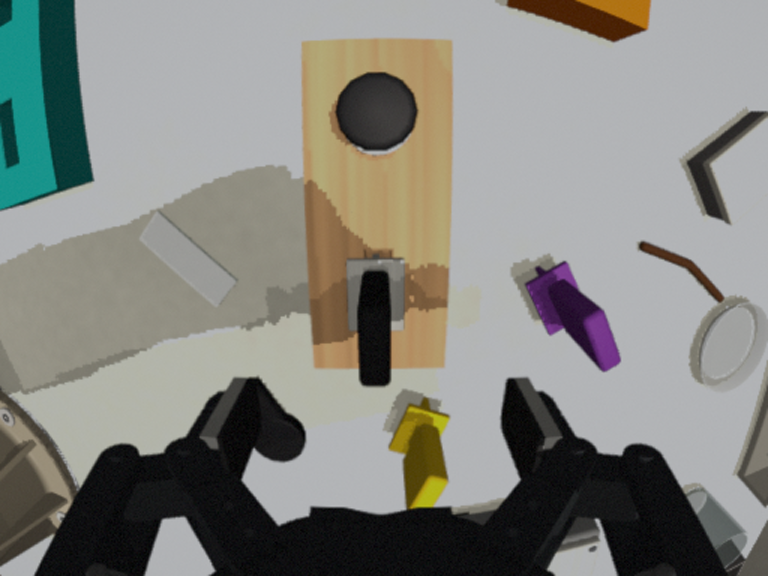

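The wrist view shows the wooden block, with the black paddle from (375,272) to (375,384) between the fingers. The yellow look-alike at (425,460) is 60 mm or so beyond it. I'll check my estimate by projecting it.

Run:
```python
from h import *
import pickle
c=pickle.load(open("c1.pkl","rb")); im=cv2.imread("pics/raw_w1.png")
X,Y,yw=.461,.159,np.radians(83.1)
u=np.array([np.cos(yw),np.sin(yw)]); v=np.array([u[1],-u[0]])
big=cv2.resize(im,None,fx=4,fy=4,interpolation=2)
def box(l,w,z,col):
    P=[]
    for a,b in [(1,1),(1,-1),(-1,-1),(-1,1)]:
        p=np.array([X,Y])+u*a*l/2+v*b*w/2; P.append((pj("wrist",[*p,z],c)+.5)*4)
    cv2.polylines(big,[np.int32(P)],True,col,1)
box(.038,.014,.119,(0,255,0)); box(.042,.032,.051,(0,0,255)); 
cv2.imwrite("pics/w1b.png",big[600:1100,800:1250])
c0=lambda p:bp("wrist",p,.045,c)
pts=[(302,42),(452,40),(444,367),(314,367)]
print([c0((a/1.5,b/1.5)).round(4) for a,b in pts])
```

```text
[array([0.4397, 0.3061, 0.045 ]), array([0.5185, 0.2968, 0.045 ]), array([0.4951, 0.1093, 0.045 ]), array([0.4163, 0.1197, 0.045 ])]
```

View pics/w1b.png

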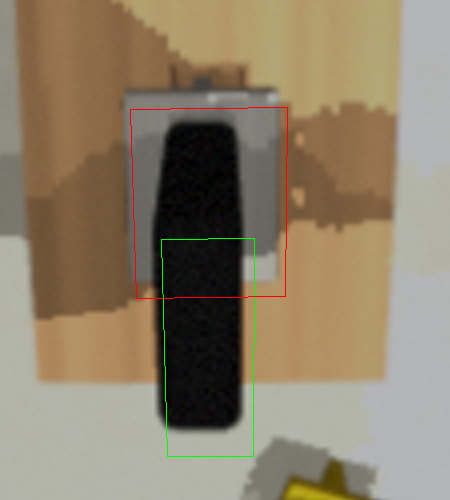

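The prediction sits 1 to 4 mm off, so I'm taking the key at about (0.460, 0.162). It stands about 3 mm towards -y in its well. Next I descend and grip.

```bash
python3 -m crank '[[2,-2.5,10,0,0,-0.5,1],[0,0,20,0,0,0,1],[0,0,20,0,0,0,1],[0,0,19,0,0,0,1],[0,0,0,0,0,0,1],[0,0,0,0,0,0,0],[0,0,0,0,0,0,0],[0,0,0,0,0,0,0]]' 70
python3 - <<'E'
from h import *
to(.460,.162,.092,83.1)
shot("wrist","w2.png")
to(.460,.162,.092,83.1)
E
```

```text
clock: 4.2
tcp_pos: [0.4591, 0.162, 0.2463]
orientation: [0.0, 0.748, 0.663, 0.001]
wrist_force: [-0.2, -0.1, -0.2]
finger_gap: 0.0324
t 4.2 tcp [0.4591 0.162  0.2463] yaw 83.12 tiltz [ 0.001  0.    -1.   ] d mm [ 0.1  0.6 -0.7] rz 0.0 F [-0.2 -0.1 -0.2] gap 0.0324 q6 1.86
t 4.25 tcp [0.4591 0.1619 0.2462] yaw 83.12 tiltz [ 0.001  0.    -1.   ] d mm [ 0.2  0.7 -0.8] rz 0.0 F [0.4 0.4 0.3] gap 0.0245 q6 1.86
```

View pics/w2.png

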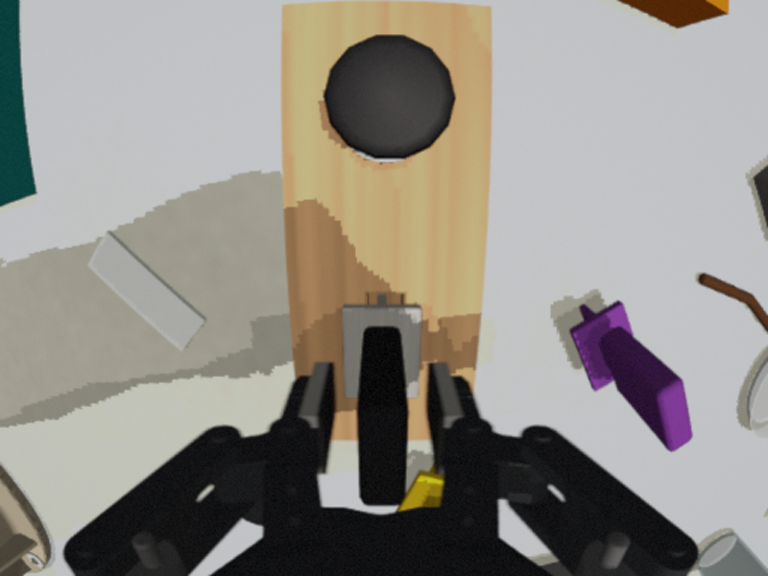

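The fingers at (320,420) and (445,420) straddle the paddle, which is centred at (382,420). I'll finish closing, then lift.

```bash
python3 -m crank '[[0,0,0,0,0,0,0],[0,0,0,0,0,0,0],[0,0,0,0,0,0,0],[0,0,-5,0,0,0,0],[0,0,-15,0,0,0,0],[0,0,-25,0,0,0,0],[0,0,-35,0,0,0,0],[0,0,-20,0,0,0,0]]' 70
python3 - <<'E'
from h import *
to(.5557,-.1096,.24,149.7)
import pickle
c,_=shot("wrist","w3.png");pickle.dump(c,open("c3.pkl","wb"))
E
```

```text
clock: 5.25
tcp_pos: [0.4591, 0.1619, 0.3482]
orientation: [0.001, 0.748, 0.663, 0.001]
wrist_force: [0.1, 1.3, -1.3]
finger_gap: 0.0132
t 5.25 tcp [0.4591 0.1619 0.3482] yaw 83.12 tiltz [ 0.002  0.    -1.   ] d mm [-258.1  128.2  -46.7] rz -66.6 F [ 0.1  1.3 -1.3] gap 0.0132 q6 1.86
```

View pics/w3.png

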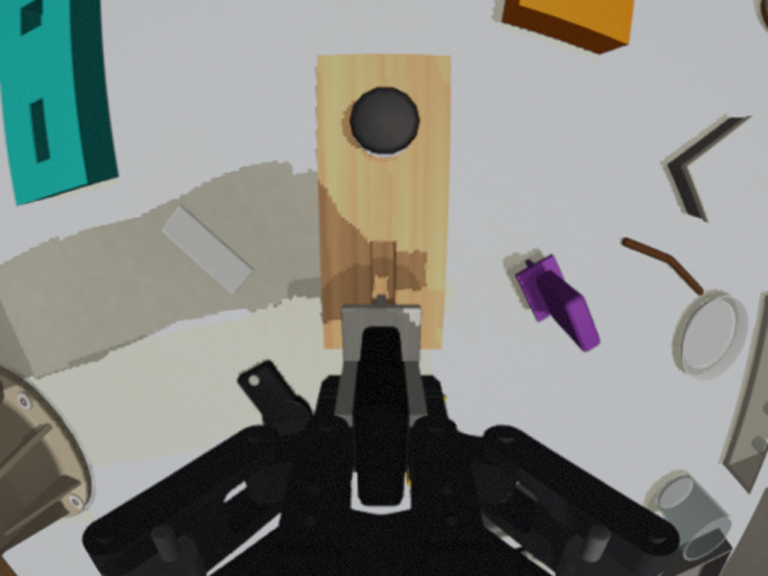

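```bash
python3 -m crank '[[-20,10,0,0,0,0,0],[-40,20,0,0,0,0,0],[-45,22,0,0,0,0,0],[-45,22,0,0,0,0,0],[-45,22,0,0,0,0,0],[-43,22,0,0,0,0,0],[-20,10,0,0,0,-8,0],[0,0,0,0,0,-10,0]]' 70 && python3 -m crank '[[0,0,0,0,0,-10,0],[0,0,0,0,0,-10,0],[0,0,0,0,0,-10,0],[0,0,0,0,0,-10,0],[0,0,0,0,0,-8.6,0],[0,0,0,0,0,0,0],[0,0,0,0,0,0,0],[0,0,0,0,0,0,0]]'
python3 - <<'E'
from h import *
import pickle
c=pickle.load(open("c3.pkl","rb"))
for p in [(345,306),(420,306)]: print("collar far",bp("wrist",(p[0]/1.5,p[1]/1.5),.153,c).round(4))
for p in [(371,242),(396,242)]: print("well far",bp("wrist",(p[0]/1.5,p[1]/1.5),.045,c).round(4))
for p in [(317,55),(451,55),(442,349),(325,349)]: print("blk",bp("wrist",(p[0]/1.5,p[1]/1.5),.045,c).round(4))
to(.5557,-.1096,.165,149.7)
c,_=shot("wrist","w4.png");pickle.dump(c,open("c4.pkl","wb"))
E
```

```text
clock: 6.3
tcp_pos: [0.5554, -0.1117, 0.3452]
orientation: [-0.0, 0.634, 0.773, -0.0]
wrist_force: [-0.7, -0.5, -1.9]
finger_gap: 0.0132
clock: 7.3
tcp_pos: [0.555, -0.1095, 0.3457]
orientation: [-0.0, 0.262, 0.965, -0.0]
wrist_force: [0.6, -0.6, -0.9]
finger_gap: 0.0133
collar far [0.4484 0.1857 0.153 ]
collar far [0.4777 0.1822 0.153 ]
well far [0.457  0.1872 0.045 ]
well far [0.4725 0.1853 0.045 ]
blk [0.4393 0.3068 0.045 ]
blk [0.5189 0.2974 0.045 ]
blk [0.4956 0.1082 0.045 ]
blk [0.4167 0.118  0.045 ]
t 7.3 tcp [ 0.555  -0.1095  0.3457] yaw 149.64 tiltz [-0.  0. -1.] d mm [-0.7  0.3 25.7] rz -0.1 F [ 0.6 -0.6 -0.9] gap 0.0133 q6 0.19
```

View pics/w4.png

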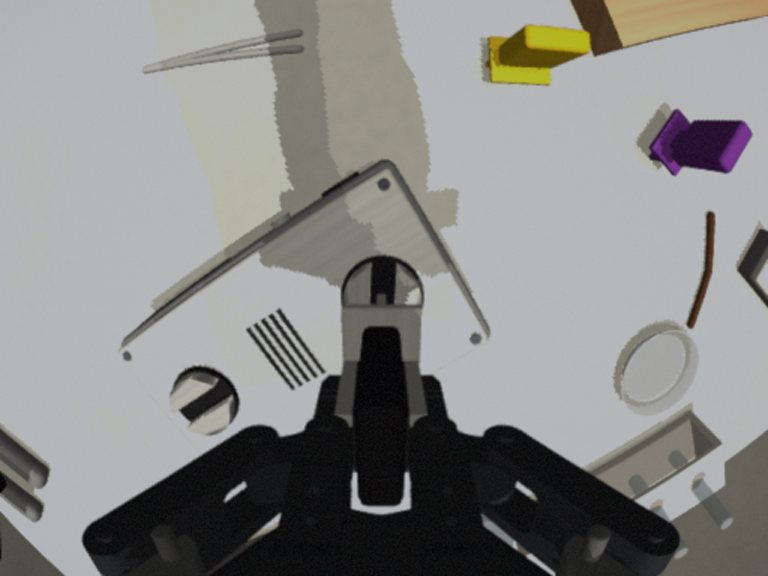

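Run:
```python
from h import *
import pickle
c=pickle.load(open("c4.pkl","rb"))
t=np.radians(149.7);u=np.array([np.cos(t),np.sin(t)])
P=bp("wrist",(382/1.5,257/1.5),.073,c);print(P.round(4),"centre",(P[:2]-u*.024).round(4))
a,b=[bp("wrist",(x/1.5,305/1.5),.073,c) for x in (342,423)]; print(a.round(4),b.round(4),np.linalg.norm(a-b))
for p in [(384,183),(475,339),(126,355)]: print("scr",bp("wrist",(p[0]/1.5,p[1]/1.5),.071,c).round(4))
im=cv2.imread("pics/raw_w4.png");cv2.imwrite("pics/w4b.png",cv2.resize(im[160:300,200:310],None,fx=5,fy=5,interpolation=2))
```

```text
[ 0.536  -0.0973  0.073 ] centre [ 0.5567 -0.1094]
[ 0.5489 -0.1317  0.073 ] [ 0.5726 -0.0913  0.073 ] 0.04681450114458344
scr [ 0.5012 -0.0756  0.071 ]
scr [ 0.609  -0.0745  0.071 ]
scr [ 0.5045 -0.2831  0.071 ]
```

View pics/w4b.png

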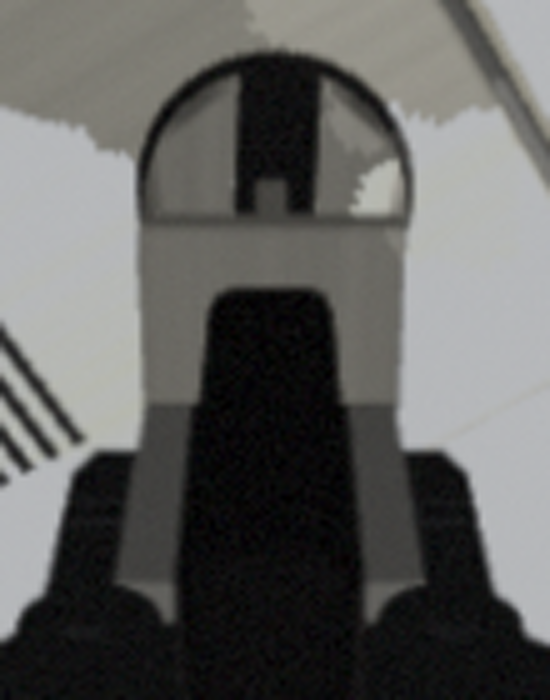

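Blade at crop x=271, slot centre at x=279, so I shift about 1.5 mm along +y of the tool. Then I lower the blade.

```bash
python3 -m crank '[[0,1.5,5,0,0,0,0],[0,0,10,0,0,0,0],[0,0,12,0,0,0,0],[0,0,10,0,0,0,0],[0,0,6,0,0,0,0],[0,0,4,0,0,0,0],[0,0,2,0,0,0,0],[0,0,0,0,0,0,0]]' 80
python3 - <<'E'
from h import *
to(.5557,-.1096,.141,149.7)
s=get_state();print(s["ft_torque"])
shot("wrist","w5.png")
E
```

```text
clock: 8.35
tcp_pos: [0.5558, -0.1083, 0.2968]
orientation: [0.0, 0.261, 0.965, -0.0]
wrist_force: [0.7, -0.8, -0.6]
finger_gap: 0.0127
t 8.35 tcp [ 0.5558 -0.1083  0.2968] yaw 149.72 tiltz [ 0. -0. -1.] d mm [-0.5 -1.2  0.8] rz 0.0 F [ 0.7 -0.8 -0.6] gap 0.0127 q6 0.19
[-0.01478105  0.03008638  0.04128116]
```

View pics/w5.png

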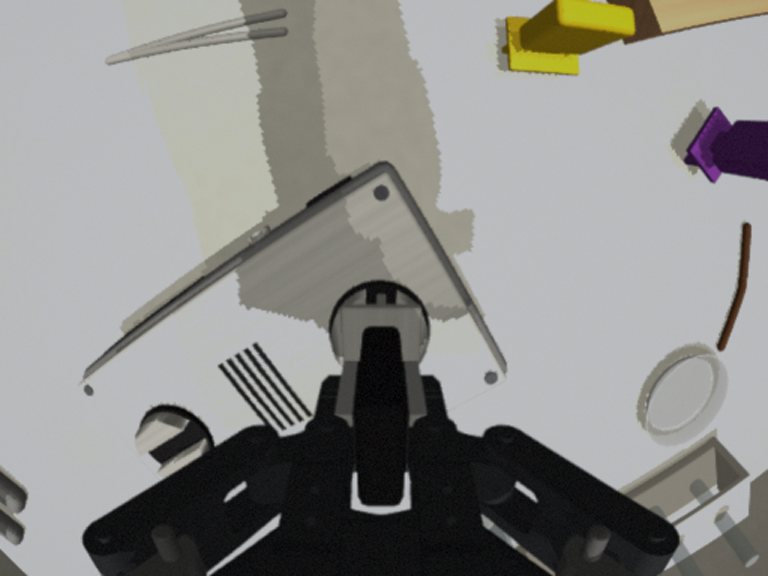

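The blade lies in the slot at (380,297) with no contact force. I'll go 1 mm lower and turn clockwise.

```bash
python3 -m crank '[[0,0,1,0,0,0,0],[0,0,0,0,0,0,0],[0,0,0,0,0,6,0],[0,0,0,0,0,7,0],[0,0,0,0,0,7,0],[0,0,0,0,0,7,0],[0,0,0,0,0,7,0],[0,0,0,0,0,7,0]]' 100 && python3 -c "
from h import *
to(.5557,-.1096,.141,74)
print(get_state()['ft_torque'])" && python3 -m crank '[[0,0,0,0,0,7,0],[0,0,0,0,0,7,0],[0,0,0,0,0,7,0],[0,0,0,0,0,5,0],[0,0,0,0,0,5,0],[0,0,0,0,0,0,0],[0,0,0,0,0,0,0],[0,0,0,0,0,0,0]]'
python3 - <<'E'
from h import *
to(.5557,-.1096,.141,74)
print(get_state()['ft_torque'])
shot("wrist","w6.png")
E
```

```text
clock: 9.4
tcp_pos: [0.5555, -0.1084, 0.2957]
orientation: [-0.0, 0.584, 0.812, -0.0]
wrist_force: [-1.2, 0.0, -1.5]
finger_gap: 0.0129
t 9.4 tcp [ 0.5555 -0.1084  0.2957] yaw 108.49 tiltz [-0.001 -0.    -1.   ] d mm [-1.2 -0.1 -0.3] rz 34.5 F [-1.2  0.  -1.5] gap 0.0129 q6 0.91
[-0.07463571  0.21529817  0.08389945]
clock: 10.4
tcp_pos: [0.5558, -0.1083, 0.2957]
orientation: [0.0, 0.778, 0.628, -0.0]
wrist_force: [-0.4, 1.0, -0.9]
finger_gap: 0.0127
t 10.4 tcp [ 0.5558 -0.1083  0.2957] yaw 77.77 tiltz [-0. -0. -1.] d mm [-1.3  0.2 -0.3] rz 3.8 F [-0.4  1.  -0.9] gap 0.0127 q6 1.45
[0.10870617 0.08624602 0.00898371]
```

View pics/w6.png

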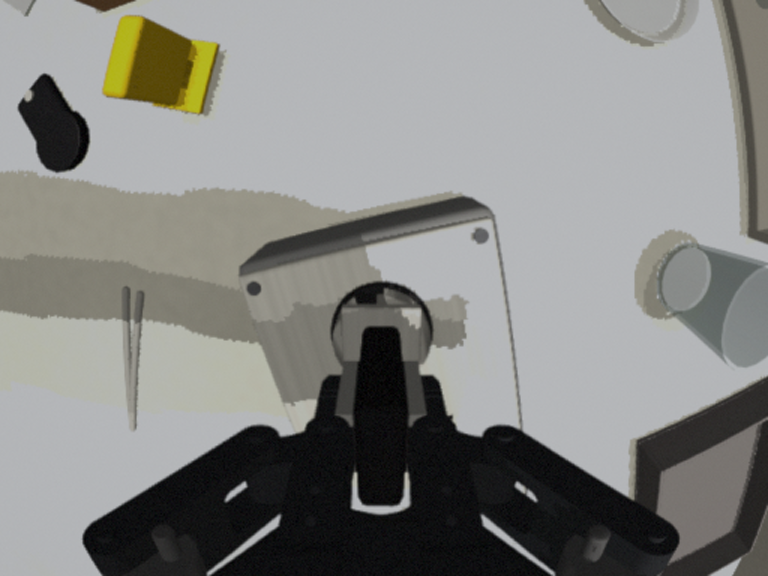

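The slot now appears left of the blade at (368,297), so the screw is near its stop. I'll turn a little more to the stop.

```bash
python3 -m crank '[[0,0,0,0,0,2,0],[0,0,0,0,0,2,0],[0,0,0,0,0,2,0],[0,0,0,0,0,2,0],[0,0,0,0,0,0,0],[0,0,0,0,0,0,0],[0,0,0,0,0,0,0],[0,0,0,0,0,0,0]]'
python3 - <<'E'
from h import *
to(.5557,-.1096,.141,74)
print(get_state()['ft_torque'])
c,im=shot("wrist","w7.png");cv2.imwrite("pics/w7b.png",cv2.resize(im[120:300,150:350],None,fx=4,fy=4,interpolation=2))
E
```

```text
clock: 11.45
tcp_pos: [0.5558, -0.1082, 0.2957]
orientation: [-0.0, 0.82, 0.572, 0.0]
wrist_force: [-0.9, 1.7, -0.6]
finger_gap: 0.0127
t 11.45 tcp [ 0.5558 -0.1082  0.2957] yaw 69.74 tiltz [ 0.  0. -1.] d mm [-1.4  0.4 -0.3] rz -4.3 F [-0.9  1.7 -0.6] gap 0.0127 q6 1.59
[0.28872568 0.11753931 1.14625438]
```

View pics/w7b.png

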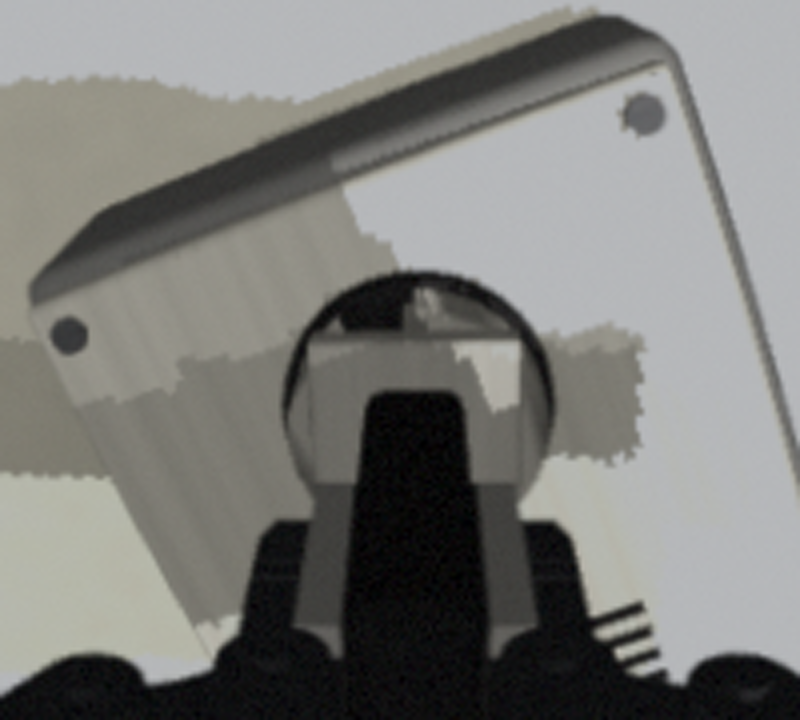

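The wrist moment has risen to 1.15 Nm, so the screw is at its stop. I back off within the play, lift and look.

```bash
python3 -m crank '[[0,0,0,0,0,-5,0],[0,0,0,0,0,-5,0],[0,0,0,0,0,-5,0],[0,0,-3,0,0,0,0],[0,0,-10,0,0,0,0],[0,0,-20,0,0,0,0],[0,0,-25,0,0,0,0],[0,0,-5,0,0,0,0]]'
python3 - <<'E'
from h import *
to(.461,.162,.193,83.1)
c,im=shot("wrist","w8.png")
E
```

```text
clock: 12.5
tcp_pos: [0.5564, -0.1086, 0.3611]
orientation: [0.002, 0.739, 0.673, 0.001]
wrist_force: [-0.0, -0.1, -1.5]
finger_gap: 0.0129
t 12.5 tcp [ 0.5564 -0.1086  0.3611] yaw 84.64 tiltz [ 0.004 -0.002 -1.   ] d mm [ 260.7 -121.    12.3] rz 1.5 F [-0.  -0.1 -1.5] gap 0.0129 q6 1.33
```

View pics/w8.png

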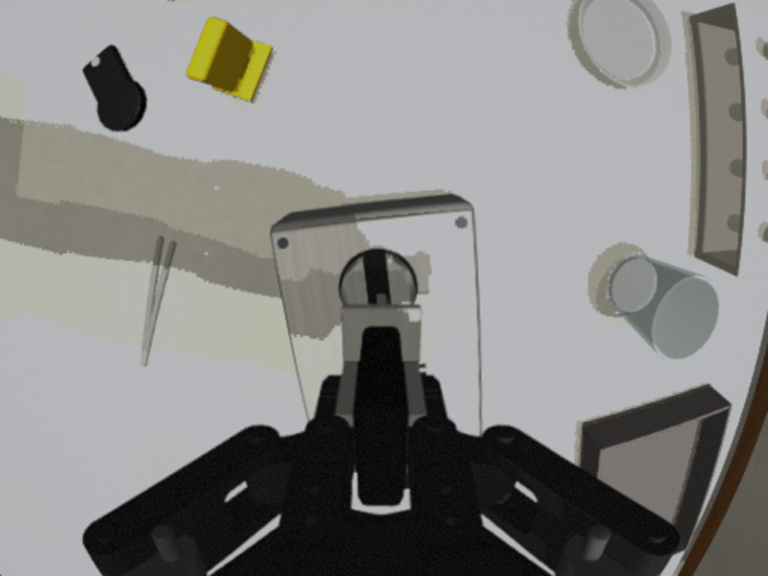

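The slot at (375,270) now lies parallel to the box's long edges. I'm carrying the key back to the block.

```bash
python3 -m crank '[[20,-9,0,0,0,1.5,0],[40,-19,0,0,0,0,0],[45,-22,0,0,0,0,0],[45,-22,0,0,0,0,0],[45,-21,0,0,0,0,0],[41,-19,0,0,0,0,0],[25,-12,0,0,0,0,0],[0,0,0,0,0,0,0]]' && python3 -m crank '[[0,0,5,0,0,0,0],[0,0,10,0,0,0,0],[0,0,10,0,0,0,0],[0,0,10,0,0,0,0],[0,0,5,0,0,0,0],[0,0,0,0,0,0,0],[0,0,0,0,0,0,0],[0,0,0,0,0,0,0]]'
python3 - <<'E'
from h import *
to(.4603,.1624,.092,83.1)
c,im=shot("wrist","w9.png");cv2.imwrite("pics/w9b.png",cv2.resize(im[130:300,180:330],None,fx=4,fy=4,interpolation=2))
import pickle;pickle.dump(c,open("c9.pkl","wb"))
E
```

```text
clock: 13.55
tcp_pos: [0.4619, 0.1668, 0.3579]
orientation: [-0.0, 0.747, 0.665, -0.001]
wrist_force: [0.6, -0.5, -1.3]
finger_gap: 0.0129
clock: 14.55
tcp_pos: [0.4631, 0.1654, 0.3191]
orientation: [0.0, 0.748, 0.664, 0.0]
wrist_force: [0.9, -0.6, -1.5]
finger_gap: 0.013
t 14.55 tcp [0.4631 0.1654 0.3191] yaw 83.23 tiltz [ 0.001  0.    -1.   ] d mm [-3.4 -2.6 72.1] rz 0.1 F [ 0.9 -0.6 -1.5] gap 0.013 q6 1.87
```

View pics/w9b.png

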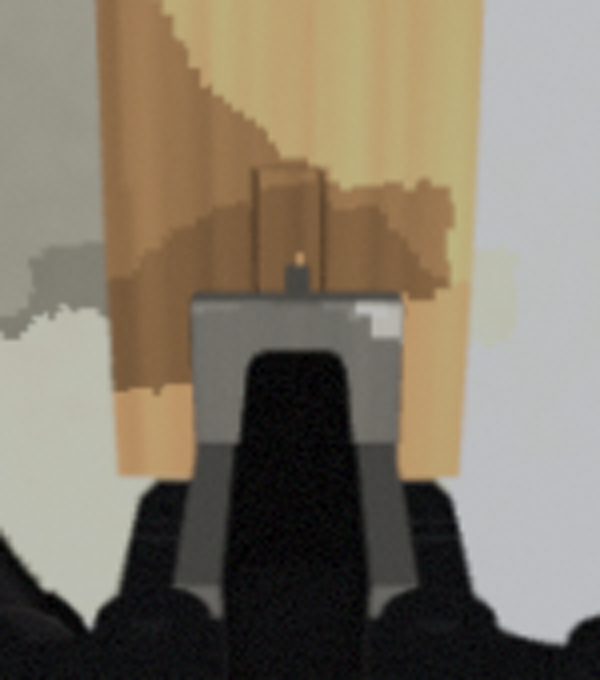

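Blade at crop x=297, well centre at x=288, so I correct by -2 mm along tool y and -3 mm along tool x, then lower.

```bash
python3 -m crank '[[-3,-2,5,0,0,0,0],[0,0,10,0,0,0,0],[0,0,15,0,0,0,0],[0,0,15,0,0,0,0],[0,0,12,0,0,0,0],[0,0,8,0,0,0,0],[0,0,4,0,0,0,0],[0,0,0,0,0,0,0]]'
python3 - <<'E'
from h import *
to(.4615,.1624,.092,83.1)
c,im=shot("wrist","w10.png")
E
```

```text
clock: 15.6
tcp_pos: [0.4606, 0.1626, 0.2496]
orientation: [0.0, 0.748, 0.664, -0.0]
wrist_force: [-0.4, -0.8, -1.6]
finger_gap: 0.0125
t 15.6 tcp [0.4606 0.1626 0.2496] yaw 83.22 tiltz [-0. -0. -1.] d mm [-0.1  0.9  2.6] rz 0.1 F [-0.4 -0.8 -1.6] gap 0.0125 q6 1.86
```

View pics/w10.png

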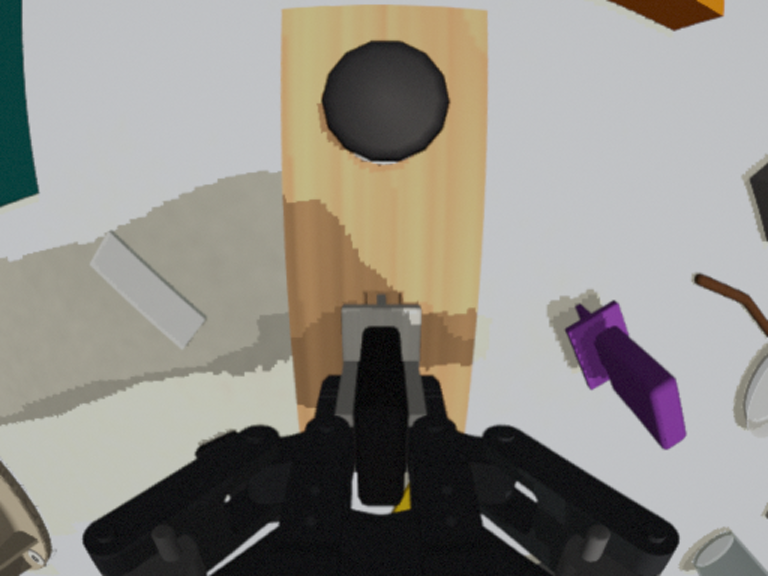

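The blade is in the well at (382,298), with no side force. I'll go 3 mm lower to seat the collar and then check the contact force.

```bash
python3 -m crank '[[0,0,1,0,0,0,0],[0,0,1,0,0,0,0],[0,0,1,0,0,0,0],[0,0,0.5,0,0,0,0],[0,0,0,0,0,0,0],[0,0,0,0,0,0,0],[0,0,0,0,0,0,0],[0,0,0,0,0,0,0]]' && python3 -c "
from h import *
to(.4615,.1624,.092,83.1)"
```

```text
clock: 16.65
tcp_pos: [0.4606, 0.1626, 0.2462]
orientation: [0.0, 0.748, 0.664, -0.0]
wrist_force: [-0.6, 0.6, -0.8]
finger_gap: 0.0127
t 16.65 tcp [0.4606 0.1626 0.2462] yaw 83.22 tiltz [ 0. -0. -1.] d mm [-0.1  0.9 -0.8] rz 0.1 F [-0.6  0.6 -0.8] gap 0.0127 q6 1.86
```

It's at pickup height. Now I release and retreat upward.

```bash
python3 -m crank '[[0,0,0.3,0,0,0,0],[0,0,0,0,0,0,1],[0,0,0,0,0,0,1],[0,0,0,0,0,0,1],[0,0,0,0,0,0,1],[0,0,0,0,0,0,1],[0,0,0,0,0,0,1],[0,0,0,0,0,0,1]]' && python3 -m crank '[[0,0,-10,0,0,0,1],[0,0,-20,0,0,0,1],[0,0,-30,0,0,0,1],[0,0,-40,0,0,0,1],[0,0,-40,0,0,0,1],[0,0,-20,0,0,0,1],[0,0,0,0,0,0,1],[0,0,0,0,0,0,1]]'
python3 - <<'E'
from h import *
to(.4615,.1624,.092,83.1)
c,im=shot("wrist","w11.png")
for n in("side","top"): shot(n,n+"11.png")
s=cv2.imread("pics/raw_side11.png");t=cv2.imread("pics/raw_top11.png")
a=cv2.resize(s[100:280,185:315],(433,600),interpolation=2)
b=cv2.resize(t[105:175,305:405],(366,256),interpolation=2)
o=np.zeros((600,799,3),np.uint8);o[:,:433]=a;o[:256,433:]=b;o[300:520,433:]=cv2.resize(t[150:210,160:260],(366,220),interpolation=2);cv2.imwrite("pics/f.png",o)
E
```

```text
clock: 17.65
tcp_pos: [0.4606, 0.1626, 0.2459]
orientation: [0.0, 0.748, 0.664, -0.0]
wrist_force: [-0.7, -0.3, -0.7]
finger_gap: 0.0854
clock: 18.65
tcp_pos: [0.4603, 0.1625, 0.4052]
orientation: [-0.0, 0.748, 0.664, -0.0]
wrist_force: [0.7, 0.6, 0.2]
finger_gap: 0.0853
t 18.65 tcp [0.4603 0.1625 0.4052] yaw 83.22 tiltz [-0.001 -0.    -1.   ] d mm [1.000e-01 1.500e+00 1.582e+02] rz 0.1 F [0.7 0.6 0.2] gap 0.0853 q6 1.86
```

View pics/w11.png

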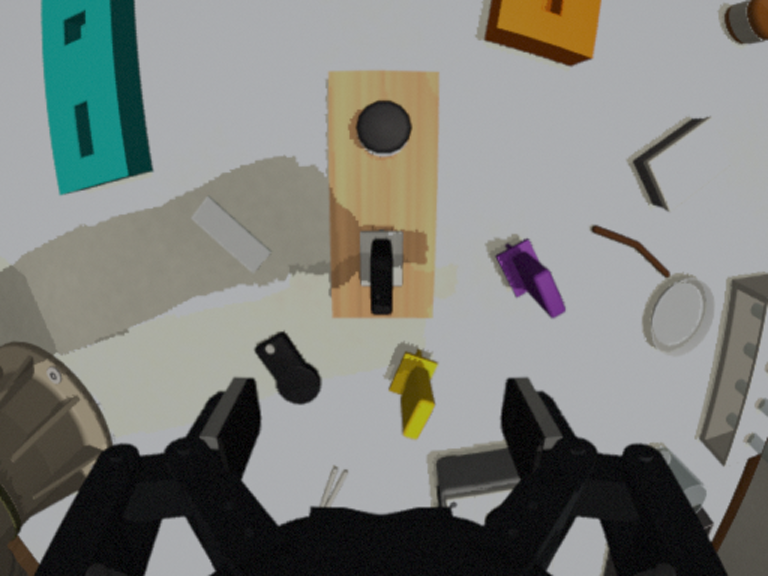

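View pics/f.png

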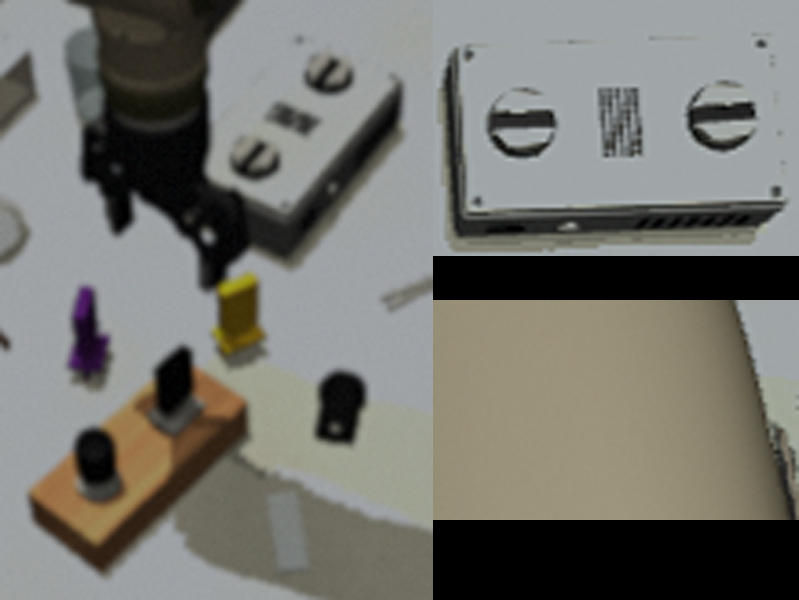

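The key stands upright in the block, at wrist (381,275) and in the side crop at (177,385). Both slots lie along the box in the top crop, at (522,120) and (722,116), and the gripper is clear. Handing in.

```bash
python3 -c "
from workcell import *
print(hand_in())"
```

```text
the job is handed in; nothing more can be done
None
```

The job is handed in at 18.8 s of the 48 s allowed. The system reported no verdict, so what follows rests on my own checks.

I took the black paddle key from the wooden block and put its blade in the askew screw, the one nearer the block. I turned the screw clockwise until the wrist moment rose to about 1.15 Nm at its stop. Then I backed off within the play, lifted the key and stood it back in its well.

**Screws:** in the last top-camera picture both slots lie along the box's long side, and the fastened screw looks unchanged.

**Key:** the last side and wrist pictures show it upright in the well. The gripper let go at the same height as the pickup, within about 0.5 mm, and about 1.5 mm to the side of the pickup position.

**Clearance:** the gripper is open and well above everything, and the wrist force was about 1 N or less.

**Disagreements and gaps:** the wrist and top cameras differed by about 2–4 mm on where the block and key stand. I corrected for this by sight against the slot and the well. In the last top picture the arm hid the block, so I could not check the key from above with that camera.

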